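# Load the slide reader and open its shutter

## Task

Pick up the slide carrier by its upright grip and slide it, window end first, up the sloping dovetail track of the slide reader until it is fully home and the sprung catch clicks up behind it. Then move the shutter on top of the reader to its next stop, the middle one, so that the open hole stands over the port. Let go of both and leave everything else on the bench where it is.

Things in the scene. Friction and masses are not known exactly. Their poses are not given: they have to be found in the camera images.
- reader: White bench instrument, fixed, 180 mm wide (y), about 200 mm deep (x): a 30 degree slope faces the robot's right, with a level deck 155 mm above the table at its upper end. Nothing overhangs the slope. Origin: centre of its foot on the table; x points to the robot's left (the way the slope rises), y back towards the robot, z up. Place and yaw vary.
- track: Dovetail channel on the reader's slope. Origin: middle of its floor at the rails' lower ends, 80 mm above the table; x up the slope (30 degrees), y towards the robot, z out of the slope. Rails from x = 0 to 135 mm, 18 mm high; undercut inner faces 90 mm apart at the floor, leaning in 0.6 mm per mm of height to 14 mm. The carrier has 2 mm play each side, 3 mm in height.
- track_mouth (a point): Middle of the channel floor's lower edge, at x = -20 mm in the track frame. From here to x = 0 two flared cheeks, 14 mm high, about 108 mm apart at their ends and 90 mm at the rails, lead the carrier in.
- track_home (a point): Where the carrier's origin lies when pushed fully against the end stop: x = 85 mm, y = 0, z = 0 in the track frame, the carrier's axes along the track's. The stop's face is at x = 135 mm. Let go, the carrier may slip back up to 2.5 mm onto the catch.
- catch (a joint): Sprung steel catch in the middle of the channel floor. Value: m pressed into the floor; 0 = up (rest), 0.008 = fully pressed. A 24 mm wide wedge rises from the floor at about x = 4 mm to 6 mm high, with an upright face at x = 32.5 mm (track frame). The carrier presses it down in passing (2 N at first, about 4 N fully down); it snaps back to 0 behind the carrier's trailing end.
- catch_tab (a point): Top of the catch's grey thumb tab, 44 mm wide (y), 30 mm long, just below the channel's mouth. Pressing it into the slope lowers the catch; not needed for loading.
- carrier: Slide carrier, loose, 0.2 to 0.4 kg: aluminium dovetail plate 100 mm long (x), 86 mm wide below, 74 mm at the top, 10 mm thick; upright black grip block in its middle, 50 mm long (x), 22 wide (y), 10 to 65 mm above the underside. Glass window across its leading (+x) end. Origin: centre of the underside, z up. Starts flat on the table left or right of the reader, +x roughly to the robot's left.
- carrier_front (a point): Middle of the lower edge of the carrier's leading (window) end, 50 mm ahead (+x) of the carrier's origin.
- shutter (a joint): Aluminium shutter bar, 124 mm long (y), 40 wide, 6 thick, on the reader's deck; slides to +y of the reader (towards the robot). Value in m: stops at 0 (start, port covered), 0.040 (open hole over the port), 0.080 (glass filter over the port). A sprung detent holds it at each stop: about 4 N to leave or enter one, 1 N between; it clicks in over the last 5 mm.
- shutter_tab (a point): Centre of the top of the shutter's upright black tab: 10 mm thick along the sliding direction (reader y), 34 mm wide across it (reader x), standing 50 mm above the bar, free on all sides. The bar's upper face is 50 mm below this point. It moves with the shutter.
- cover: Bystander: loose flat aluminium cover 110 x 130 mm, 12 mm thick, with two low black bars; too wide for the track. Starts on the other side of the reader from the carrier. Origin: centre of the underside.
- reagent: Bystander: amber bottle, 64 mm across, 130 mm tall. Origin: centre of its foot.
- rack: Bystander: white tube rack 62 x 140 mm with capped tubes, 96 mm tall. Origin: centre of its foot.
- beaker: Bystander: glass beaker, 68 mm across, 85 mm tall. Origin: centre of its foot.
- jar: Bystander: white jar, 60 mm across, 70 mm tall. Origin: centre of its foot.
- slidebox: Bystander: blue box 90 x 75 x 30 mm. Origin: centre of its foot.
- block: Bystander: aluminium block 60 x 90 x 40 mm. Origin: centre of its foot.
Mind the look-alikes: they are no part of the job. Leave any green or red look-alike of the carrier alone.

How it is judged (in metres and radians):
On the way:
1. with the shutter still at its first stop, the carrier is fully home, window end first, and the catch has snapped up behind it (x of carrier in the frame of track between 0.0785 and 0.0885 m and y of carrier in the frame of track between -0.005 and 0.005 m and z of carrier in the frame of track between -0.003 and 0.006 m and angle between the z axis of carrier and the z axis of track, either way round below 0.07 rad and x of carrier_front in the frame of track above 0.12 m and value of joint catch below 0.002 m and value of joint shutter below 0.008 m), for 0.2 s.
At the end, for the whole second after the job is handed in: The carrier lies fully home in the track at rest (origin 78.5 to 88.5 mm along it, within 5 mm sideways and -3 to 6 mm in height, tilted under 0.07 rad from the track, window end uppermost), the catch is up (under 2 mm) and the shutter stands at its middle stop (40 mm, within 4 mm) (x of carrier in the frame of track between 0.0785 and 0.0885 m and y of carrier in the frame of track between -0.005 and 0.005 m and z of carrier in the frame of track between -0.003 and 0.006 m and angle between the z axis of carrier and the z axis of track, either way round below 0.07 rad and x of carrier_front in the frame of track above 0.12 m and value of joint catch below 0.002 m and value of joint shutter between 0.036 and 0.044 m and linear speed of carrier below 0.01 m/s); the robot touches nothing.
It fails at once if a bystander is shifted by more than 30 mm (distance of any of cover, reagent, rack, beaker, jar, slidebox, block from where it was at the start of the episode above 0.03 m).
It also fails if it takes over 67 s, if anything falls off the work surface, if the arm or the gripper's body presses on something with over 40 N, if the wrist force passes 120 N, or if a joint passes its speed limit or range.

## Robot

A 7-joint arm with a two-finger parallel gripper is mounted at the origin on the work surface. World frame = base frame: x ahead of the robot, y to its left, z up, the work surface at z = 0. Lengths are in mm, angles in rad, forces in N, time in s.
With the tool pointing down it reaches from about 350 to 900 mm from the base axis. Payload 19.9 kg.
Tool frame: the origin (TCP) lies midway between the tips of the shut fingers; the grasp point (between the pads) lies 19 mm behind it; z points along the fingers, y is the line along which they close (so a half turn about z gives the same grasp; the last joint's range is limited). The gripper opens to 94 mm and grips with 3 to 60 N. Pads are 16 mm wide; open, the fingers measure 119 mm over their backs; the gripper's body (75 mm by 177 mm) begins 78 mm behind the grasp point.
Start: joints at [-1.23, 0.417, -0.01, 1.614, 0.005, 1.111, -0.053], TCP at [233.438, 579.746, 205.425] pointing down, gripper open.
Joint ranges: [-2.81, 2.81], [-0.39, 2.02], [-1.27, 1.25], [0.06, 2.57], [-1.19, 4.33], [0.19, 2], [-2.82, 2.82]. Speed limits (rad/s): [1.89, 1.89, 2.39, 2.39, 3.01, 3.01, 3.01].

## Interface

Orientations are given as a unit quaternion [x, y, z, w].
In Python, from station import robot gives the robot as it stands.
- The arm moves only by the tool step_arm, never from a script. Its arguments are lists of equal length, an entry for each row: "dr": the turn, a rotation vector about the world's x, y, z in rad, a list of three; "slide": the shift along the world's x, y, z in m, a list of three; "gripper": the closure in counts, from 0 (fully open) to 255 (shut). In form: {"dr": [[rx, ry, rz], ...], "slide": [[tx, ty, tz], ...], "gripper": [gripper, ...]}. A call has 1 to 8 rows; each row shifts and turns the commanded pose from where the row before left it; what a row does not reach is not made up. A row lasts 1/12 s, in which the tool goes at most 41.7 mm and 7.16 degrees, less where a joint would pass 70% of its speed; a pose out of reach is approached as far as the arm can. A call is refused whole if a number of a shift passes 0.0417 or a number of a turn 0.125, either way. A call with a gripper value outside its range is refused whole. The fingers move at their own pace and stop on an object; "grip_force" is the grip in N (left out, the last holds). Time passes only in rows, so rows that do not move let the fingers close. It gives the time, the measured TCP pose, the force, the opening and the grip force at its end, in the units of the state.
- robot.get_state(): the state, without advancing time (a new reading comes with each control period).
- robot.read_camera(name): name is "side" or "top"; returns (picture, depth): 400x640x3 uint8, red, green, blue; 400x640 float32, mm along the optical axis (not along the pixel's ray), 0 where there is no reading.
- robot.camera_model(name): a dict with "fovy" (degrees; the focal length in pixels is half the picture's height over the tangent of half this angle, whatever the lens; pixels are square), "cx", "cy" (the principal point, pixels), "R" (3x3) and "t" (3): a world point X has camera coordinates R X + t. Camera axes: x right, y down, z forward; pixel columns grow to the right and rows downward; lengths in mm; the calibration is good to about 2 mm. A picture is of the moment at which its call begins. camera_model takes no time and is no camera call.
- robot.job_done(): hands the job in; it is judged then, once.
The state is a dict: "time": time; "joint_positions": joint angles; "joint_velocities": joint speeds; "joint_torque": joint torques, N m; "eef_pos": TCP position; "orientation": TCP orientation; "ft_force": force on the tool from outside, world axes, zero at the start; "wrist_torque": the same for the moment, N m; "gripper_width": finger opening in mm; "finger_force": force on a finger pad.
Only numpy, scipy, OpenCV 4.12 (cv2) and the standard library are available. Lean on these libraries where they do the work, as an engineer would, in place of code of your own. Each camera call takes 0.05 s, during which the arm holds its last target. There are 200 camera calls.

## Working session

There is one attempt and no reset: what is moved stays moved. The work goes in short steps, Python scripts to look and compute and a tool call to move; the robot and the scene stay as the last step left them, time stands still between calls to the robot, and variables do not carry over. Pictures are saved under pics/ and viewed, at most 10 in all, crops included, and the job is handed in when it is done.

Besides the shell and the picture viewer there is one more tool, called after "Call:" as a command line: name --argument value ..., lists and objects as JSON in quotes. step_arm: Moves the arm, as the interface text tells. Its arguments: {"type":"object","properties":{"dr":{"type":"array"},"slide":{"type":"array"},"gripper":{"type":"array"},"grip_force":{"type":"number"}},"required":["dr","slide","gripper"]}

```bash
mkdir -p pics; cat > h.py <<'E'
import numpy as np, cv2
from station import robot
def K(m): 
    f=200/np.tan(np.radians(m['fovy'])/2); return f,m['cx'],m['cy'],np.array(m['R']),np.array(m['t'])
def cloud(name):
    p,d=robot.read_camera(name); f,cx,cy,R,t=K(robot.camera_model(name))
    v,u=np.mgrid[0:p.shape[0],0:p.shape[1]]
    c=np.stack([(u-cx)/f*d,(v-cy)/f*d,d],-1)
    return p,d,(c-t)@R
E
python3 - <<'E'
from h import *
for n in('top','side'):
    p,d,X=cloud(n); cv2.imwrite(f'pics/{n}0.png',p[...,::-1]); np.savez(f'{n}0.npz',p=p,d=d,X=X)
    m=robot.camera_model(n); print(n,m['fovy'],m['cx'],m['cy'],np.round(m['R'],3).tolist(),np.round(m['t'],1),(d>0).mean())
s=robot.get_state();print(s)
E
```

```text
top 51.89113744116137 316.49842482586376 201.55624210142932 [[-0.001, -1.0, 0.006], [-0.98, -0.0, -0.197], [0.197, -0.006, -0.98]] [  -8.6  537.4 1349.2] 0.99603125
side 45.387943546437654 319.6353674265593 193.35384197909585 [[0.957, -0.291, 0.014], [-0.195, -0.674, -0.712], [0.217, 0.678, -0.702]] [-495.1  204.5 1637.9] 0.996109375
{'time': 0.1, 'joint_positions': array([-1.22945257,  0.41791344, -0.01031756,  1.61410534,  0.00467876,
        1.11070137, -0.05297578]), 'joint_velocities': array([ 1.95316768e-05, -1.68962986e-03, -2.59861634e-04, -1.09558510e-03,
       -4.34957258e-04,  1.01896940e-03, -1.86288644e-04]), 'joint_torque': array([ 1.24433805e-03, -8.52591991e+01,  6.39841240e-01, -4.26696324e+01,
       -4.90524690e-02,  1.64053822e-02,  4.81665438e-05]), 'eef_pos': array([233.34457295, 579.44080217, 204.89192835]), 'orientation': array([ 1.90237273e-01,  9.81737987e-01, -5.46594209e-04, -7.48588373e-05]), 'ft_force': array([-0.25696053, -0.46695392,  0.23314109]), 'wrist_torque': array([-0.01845306,  0.04156288, -0.03473005]), 'finger_force': 0.0, 'gripper_width': 93.8561733115962}
```

View pics/top0.png

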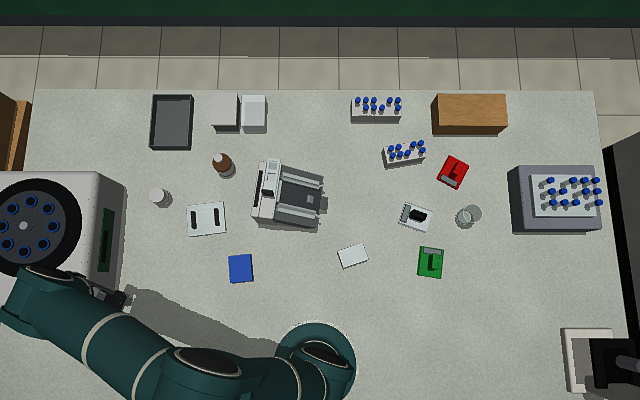

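View pics/side0.png

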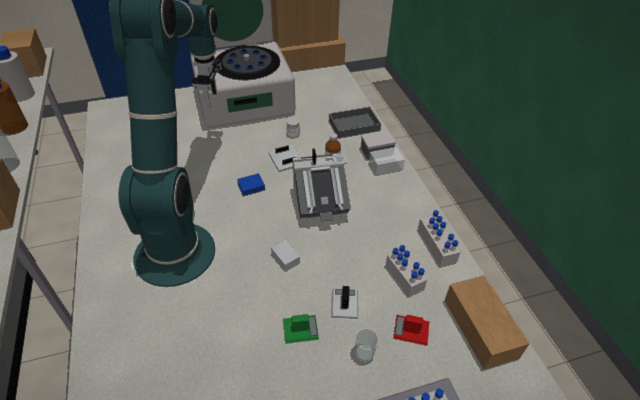

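The top view shows the reader at about (290,195) with its slope down to the right, the real carrier at (415,216), the cover at (207,218), and green and red look-alikes at (430,262) and (453,172). The side view shows the carrier at (345,300) and the reader at (322,190).

```bash
python3 - <<'E'
from h import *
a=np.load('top0.npz');b=np.load('side0.npz')
c1=cv2.resize(a['p'][145:245,240:440],None,fx=4,fy=4,interpolation=cv2.INTER_CUBIC)
c2=cv2.resize(b['p'][140:230,280:360],None,fx=2.2,fy=2.2,interpolation=cv2.INTER_CUBIC)
c3=cv2.resize(b['p'][280:325,325:365],None,fx=4.4,fy=4.4,interpolation=cv2.INTER_CUBIC)
im=np.zeros((600,800,3),np.uint8); im[:400]=c1; im[400:400+c2.shape[0],:c2.shape[1]]=c2; im[400:400+c3.shape[0],300:300+c3.shape[1]]=c3
cv2.imwrite('pics/crop.png',im[...,::-1])
for nm,q in(('top',a),('side',b)):
    X=q['X'];p=q['p'].astype(int)
    # table
    m=(abs(X[...,0]-450)<120)&(abs(X[...,1]+80)<40)&(X[...,2]<15); print(nm,'table z',np.median(X[m][:,2]))
    # carrier region
    m=(X[...,1]<-150)&(X[...,1]>-330)&(X[...,0]>380)&(X[...,0]<640)
    dark=m&(p.sum(-1)<150)&(X[...,2]>12)&(X[...,2]<80)
    print('carrier grip',dark.sum(),np.median(X[dark],0) if dark.any() else '',np.percentile(X[dark][:,2],[50,90]))
    t=dark&(X[...,2]>55)
    if t.any(): print(' top',cv2.minAreaRect(X[t][:,:2].astype(np.float32)),np.median(X[t],0))
    pl=m&(X[...,2]>6)&(X[...,2]<14)&(abs(X[...,1]+245)<80)
    print(' plate',cv2.minAreaRect(X[pl][:,:2].astype(np.float32)),pl.sum())
    # reader
    r=(X[...,0]>380)&(X[...,0]<680)&(X[...,1]>-60)&(X[...,1]<220)
    d=r&(X[...,2]>148)&(X[...,2]<168)
    print('deck',d.sum(),cv2.minAreaRect(X[d][:,:2].astype(np.float32)),np.median(X[d][:,2]))
    tb=r&(X[...,2]>195); print('tab',tb.sum(),X[tb].mean(0) if tb.any() else '', np.percentile(X[tb][:,2],90) if tb.any() else '')
    al=r&(X[...,2]>20); print('reader all',cv2.minAreaRect(X[al][:,:2].astype(np.float32)))
E
```

```text
top table z -0.4752632494576418
carrier grip 9 [ 491.46164615 -328.3874646    39.2502779 ] [39.2502779  55.59332704]
 top ((492.2887268066406, -329.00799560546875), (3.214827299118042, 0.0), -177.1156005859375) [ 492.28872852 -329.00801097   55.99441217]
 plate ((502.55694580078125, -246.85174560546875), (156.18942260742188, 238.4089813232422), 89.96757507324219) 154
deck 1437 ((560.424560546875, 130.82452392578125), (116.93768310546875, 194.9445037841797), 82.7602767944336) 156.8190926772221
tab 49 [537.2113096  143.74560769 211.98277745] 217.0787362564759
reader all ((553.3329467773438, 72.31005096435547), (236.07733154296875, 195.16790771484375), 83.10322570800781)
side table z -0.7031053841237249Traceback (most recent call last):
  File "<stdin>", line 15, in <module>
    return _quantile_unchecked(
        a, q, axis, out, overwrite_input, method, keepdims, weights)
    return _ureduce(a,
                    func=_quantile_ureduce_func,
    ...<5 lines>...
                    overwrite_input=overwrite_input,
                    method=method)
    r = func(a, **kwargs)
    result = _quantile(arr,
                       quantiles=q,
    ...<2 lines>...
                       out=out,
                       weights=wgt)
    slices_having_nans = np.isnan(arr[-1, ...])
                                  ~~~^^^^^^^^^
IndexError: index -1 is out of bounds for axis 0 with size 0
```

View pics/crop.png

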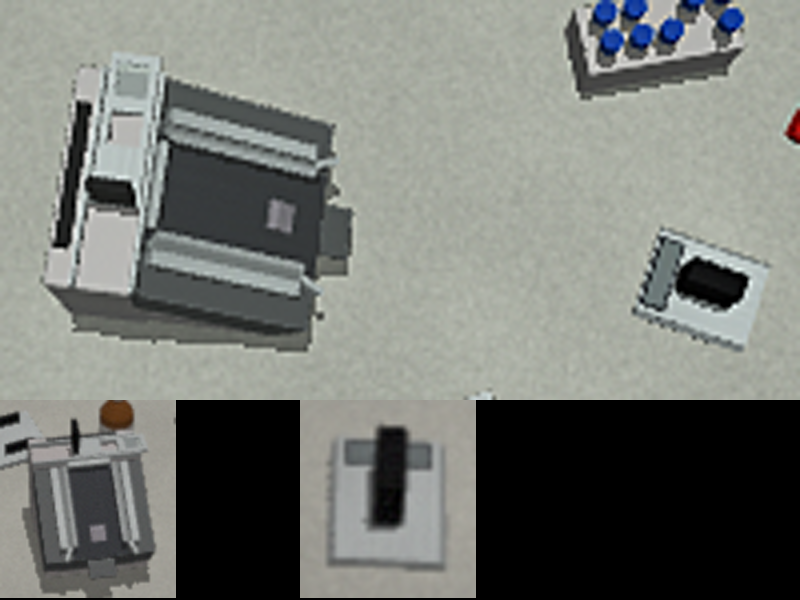

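The crop shows the reader's light rails running from about (280,175) to (318,185) and from (278,206) to (316,217) in full-image pixels. The shutter tab is at (268,191). The carrier's window is on its left end at (405,213) and its black grip is at (418,215), so it already faces the reader.

```bash
cat >> h.py <<'E'
def ray(name,uv,n,c):
    "pixels (N,2) onto plane n.X=c"
    f,cx,cy,R,t=K(robot.camera_model(name)); o=-R.T@t
    uv=np.atleast_2d(uv).astype(float); d=np.c_[(uv[:,0]-cx)/f,(uv[:,1]-cy)/f,np.ones(len(uv))]@R
    return o+d*((c-o@n)/(d@n))[:,None]
def rect(P):
    P=np.asarray(P)[:,:2].astype(np.float32);(c,s,a)=cv2.minAreaRect(P);return np.round(c,1),np.round(s,1),round(a,1)
E
python3 - <<'E'
from h import *
Z=np.array([0,0,1.])
for nm,roi in(('top',(390,445,195,240)),('side',(325,365,280,325))):
    q=np.load(nm+'0.npz');p=q['p'].astype(int);X=q['X'];v,u=np.mgrid[0:400,0:640]
    r=(u>roi[0])&(u<roi[1])&(v>roi[2])&(v<roi[3])
    dk=r&(p.max(-1)<55)
    n,l,st,ce=cv2.connectedComponentsWithStats(dk.astype(np.uint8)); k=1+st[1:,4].argmax(); dk=l==k
    uv=np.c_[u[dk],v[dk]]; print(nm,'dark',len(uv),uv.mean(0),'z pct',np.percentile(X[dk][:,2],[10,50,90]))
    top=dk&(X[...,2]>58)
    print(' gripTop depth', top.sum(), rect(X[top]), X[top].mean(0), ' on z65', rect(ray(nm,np.c_[u[dk],v[dk]],Z,65)))
    pl=r&(X[...,2]>5.5)&(X[...,2]<14.5); print(' plate(depth)',pl.sum(),rect(X[pl]), np.median(X[pl],0))
    br=r&((p.min(-1)>205)|dk); print(' bright thr med colour',np.median(p[pl],0),np.median(p[r&(X[...,2]<3)],0))
for nm in('top','side'):
    q=np.load(nm+'0.npz');p=q['p'].astype(int);X=q['X']
    r=(X[...,0]>420)&(X[...,0]<680)&(X[...,1]>-50)&(X[...,1]<110)&(X[...,2]>60)&(X[...,2]<165)
    f=r&(p.max(-1)<75)   # dark floor
    P=X[f]
    for i in range(6):
        c=P.mean(0);n=np.linalg.svd(P-c)[2][2];n*=np.sign(n[2]);e=(P-c)@n
        P=P[abs(e)<max(2.5*e.std()*0.8,2)]
    print(nm,'floor',f.sum(),len(P),n.round(3),'slope',np.degrees(np.arccos(n[2])),'yaw',np.degrees(np.arctan2(-n[1],-n[0])),'std',e.std(),c.round(1))
    h=(X-c)@n
    rl=r&(abs(h-18)<4)&(p.min(-1)>110); 
    yaw=np.arctan2(-n[1],-n[0]); ex=np.array([np.cos(yaw),np.sin(yaw),0]); ey=np.array([-ex[1],ex[0],0])
    Q=X[rl]; s=(Q-c)@ey; 
    for g in(s>15,s<-15):
        G=Q[g]; vx,vy,x0,y0=cv2.fitLine(G[:,:2].astype(np.float32),cv2.DIST_HUBER,0,.01,.01).ravel(); print(' rail',len(G),np.degrees(np.arctan2(vy,vx)),x0,y0,'mid',G.mean(0).round(1),'spread',s[g].min().round(1),s[g].max().round(1), 'along z', G[:,2].min().round(1),G[:,2].max().round(1))
    tb=(X[...,0]>420)&(X[...,0]<680)&(X[...,1]>80)&(X[...,1]<200)&(X[...,2]>168)&(p.max(-1)<75)
    print(' tab',tb.sum(),X[tb].mean(0),X[tb].min(0),X[tb].max(0),rect(X[tb]))
    d=(X[...,0]>420)&(X[...,0]<680)&(X[...,1]>80)&(X[...,1]<200)&(X[...,2]>150)&(X[...,2]<166);print(' deck',rect(X[d]),np.median(X[d][:,2]))
E
```

```text
top dark 152 [417.32236842 215.23684211] z pct [25.27490498 62.24624467 67.60041483]
 gripTop depth 95 (array([ 492.5, -353.9]), array([48.8, 21.4]), 70.2) [ 492.05409239 -353.43695588   64.81280536]  on z65 (array([ 488.7, -348.1]), array([57.1, 32.8]), 71.0)
 plate(depth) 487 (array([ 490.9, -365.2]), array([189.3, 152.7]), 90.0) [ 487.9408368  -348.94306402    9.40344986]
 bright thr med colour [171. 177. 170.] [168. 173. 163.]
side dark 150 [344.84       297.00666667] z pct [24.36596644 62.00533756 66.23937127]
 gripTop depth 97 (array([ 489.5, -355.1]), array([50.1, 18.5]), 70.8) [ 489.27826288 -356.36674776   63.77284017]  on z65 (array([ 484. , -369.3]), array([78.9, 20.2]), 68.1)
 plate(depth) 511 (array([ 493.3, -355.3]), array([140.4, 115.5]), 68.4) [ 484.40331842 -361.6860226     9.24430906]
 bright thr med colour [159. 162. 161.] [159. 157. 149.]
top floor 1008 832 [-0.066 -0.496  0.866] slope 30.015151146231275 yaw 82.42485471087863 std 2.0749292440106633 [545.8  47.3 109.2]
 rail 97 81.82413 500.6227 52.531235 mid [498.5  52.4 127.7] spread 39.0 66.1 along z 87.4 164.4

[... 242 characters left out ...]
9, 143.9]), array([34.2,  9.7]), 81.7)
 deck (array([560.9, 134.8]), array([108. , 194.9]), 82.4) 156.62674160799193
side floor 849 708 [-0.083 -0.496  0.864] slope 30.1964307761768 yaw 80.5400245790918 std 3.1123304732613724 [541.2  42.5 104.7]
 rail 117 81.14274 494.3346 48.00744 mid [492.   46.7 122.2] spread 36.4 66.0 along z 86.0 160.3
 rail 84 85.77756 583.8516 41.09283 mid [585.   34.8 123.8] spread -62.9 -16.0 along z 83.3 164.7
 tab 48 [533.79896925 135.30039451 195.54023086] [528.72767468 122.92036208 169.84175264] [541.04455605 160.11719115 217.1062335 ] (array([534.9, 141.5]), array([37.8,  8.6]), 82.8)
 deck (array([557.6, 137. ]), array([112.5, 193.5]), 86.6) 158.51137498079623
```

Averaging the two views gives these estimates:
- **Carrier grip:** centre at about (491, -355), yaw 70.5°.
- **Track:** origin at about (535, -1, 80), direction 82.3°.
- **Shutter tab:** about (536, 143).

Next I move over the carrier.

Call:
step_arm --dr '[[0,0,-0.06],[0,0,-0.06],[0,0,-0.06],[0,0,-0.06],[0,0,-0.06],[0,0,-0.06],[0,0,-0.06],[0,0,-0.06]]' --slide '[[0.0105,-0.0375,0],[0.0105,-0.0375,0],[0.0105,-0.0375,0],[0.0105,-0.0375,0],[0.0105,-0.0375,0],[0.0105,-0.0375,0],[0.0105,-0.0375,0],[0.0105,-0.0375,0]]' --gripper '[0,0,0,0,0,0,0,0]'

```text
time: 0.77
eef_pos: [317.4, 277.8, 205.3]
orientation: [0.419, 0.908, -0.0, -0.0]
ft_force: [1.4, 0.2, -0.3]
gripper_width: 94.2
finger_force: 0.0
```

Call:
step_arm --dr '[[0,0,-0.06],[0,0,-0.06],[0,0,-0.06],[0,0,-0.06],[0,0,-0.06],[0,0,-0.06],[0,0,-0.06],[0,0,-0.06]]' --slide '[[0.0105,-0.0375,0],[0.0105,-0.0375,0],[0.0105,-0.0375,0],[0.0105,-0.0375,0],[0.0105,-0.0375,0],[0.0105,-0.0375,0],[0.0105,-0.0375,0],[0.0105,-0.0375,0]]' --gripper '[0,0,0,0,0,0,0,0]'

```text
time: 1.43
eef_pos: [401.3, -22.2, 205.6]
orientation: [0.623, 0.782, 0.0, 0.0]
ft_force: [2.0, 1.0, 0.2]
gripper_width: 94.0
finger_force: 0.0
```

Call:
step_arm --dr '[[0,0,-0.06],[0,0,-0.06],[0,0,-0.06],[0,0,-0.06],[0,0,-0.06],[0,0,-0.06],[0,0,-0.06],[0,0,-0.06]]' --slide '[[0.0105,-0.0375,0],[0.0105,-0.0375,0],[0.0105,-0.0375,0],[0.0105,-0.0375,0],[0.0105,-0.0375,0],[0.0105,-0.0375,0],[0.0105,-0.0375,0],[0,0,0]]' --gripper '[0,0,0,0,0,0,0,0]'

```text
time: 2.1
eef_pos: [474.4, -289.6, 205.1]
orientation: [0.793, 0.609, -0.002, 0.001]
ft_force: [-0.4, -0.1, -0.5]
gripper_width: 93.9
finger_force: 0.0
```

Call:
step_arm --dr '[[0,0,-0.04],[0,0,-0.04],[0,0,0],[0,0,0],[0,0,0],[0,0,0]]' --slide '[[0.0083,-0.033,-0.02],[0.0083,-0.0325,-0.02],[0,0,-0.035],[0,0,-0.03],[0,0,0],[0,0,0]]' --gripper '[0,0,0,0,0,0]'

```text
time: 2.6
eef_pos: [490.8, -348.0, 99.9]
orientation: [0.814, 0.58, -0.001, -0.001]
ft_force: [-0.1, -0.2, 0.7]
gripper_width: 94.0
finger_force: 0.0
```

```bash
python3 - <<'E'
from h import *
ims=[]
for n in('top','side'):
    p,d,X=cloud(n); np.savez(f'{n}1.npz',p=p,d=d,X=X)
    f,cx,cy,R,t=K(robot.camera_model(n)); w=R@robot.get_state()['eef_pos']+t; u=int(cx+f*w[0]/w[2]);v=int(cy+f*w[1]/w[2]); print(n,u,v)
    c=cv2.resize(p[v-55:v+45,u-50:u+50],None,fx=4,fy=4,interpolation=cv2.INTER_CUBIC); cv2.circle(c,(200,220),3,(255,0,0),1); ims.append(c)
cv2.imwrite('pics/s1.png',np.hstack(ims)[...,::-1])
E
```

```text
top 420 212
side 345 283
```

View pics/s1.png

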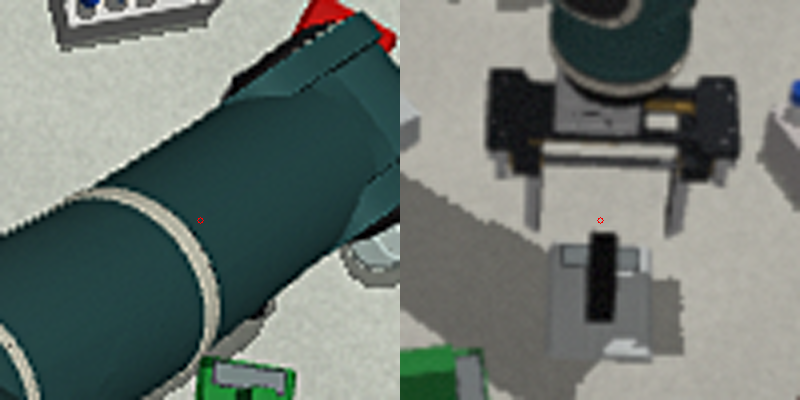

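The side view shows the open fingers straddling the black grip evenly, at about (345,298) in the full image. In the top view the arm hides the carrier. I descend and grip.

Call:
step_arm --dr '[[0,0,-0.007],[0,0,0],[0,0,0],[0,0,0],[0,0,0]]' --slide '[[0,-0.007,-0.01],[0,0,-0.022],[0,0,-0.022],[0,0,-0.022],[0,0,0]]' --gripper '[0,0,0,0,0]' --grip_force 25

```text
time: 3.12
eef_pos: [490.7, -354.4, 22.0]
orientation: [0.816, 0.578, -0.001, -0.001]
ft_force: [-0.4, 0.1, -0.8]
gripper_width: 93.9
finger_force: 0.0
```

Call:
step_arm --dr '[[0,0,0],[0,0,0],[0,0,0],[0,0,0],[0,0,0],[0,0,0],[0,0,0],[0,0,0]]' --slide '[[0,0,0],[0,0,0],[0,0,0],[0,0,0],[0,0,0],[0,0,0],[0,0,0],[0,0,0]]' --gripper '[255,255,255,255,255,255,255,255]' --grip_force 25

```text
time: 3.78
eef_pos: [491.6, -355.3, 24.5]
orientation: [0.816, 0.578, -0.0, 0.0]
ft_force: [-0.0, 1.0, 0.4]
gripper_width: 43.9
finger_force: 0.0
```

Call:
step_arm --dr '[[0,0,0],[0,0,0],[0,0,0],[0,0,0],[0,0,0],[0,0,0],[0,0,0],[0,0,0]]' --slide '[[0,0,0],[0,0,0],[0,0,0],[0,0,0],[0,0,0],[0,0,0],[0,0,0],[0,0,0]]' --gripper '[255,255,255,255,255,255,255,255]' --grip_force 30

```text
time: 4.45
eef_pos: [491.6, -355.3, 24.4]
orientation: [0.816, 0.578, -0.0, 0.0]
ft_force: [1.1, -0.9, -1.6]
gripper_width: 21.7
finger_force: 30.0
```

Call:
step_arm --dr '[[0,0,0],[0,0,0],[0,0,0],[0,0,0],[0,0,0],[0,0,0],[0,0,0],[0,0,0]]' --slide '[[0,0,0],[0,0,0],[0,0,0.02],[0,0,0.03],[0,0,0.03],[0,0,0.03],[0,0,0],[0,0,0]]' --gripper '[255,255,255,255,255,255,255,255]'

```text
time: 5.12
eef_pos: [491.9, -355.3, 135.3]
orientation: [0.816, 0.578, 0.001, 0.001]
ft_force: [-0.7, -0.1, -3.9]
gripper_width: 21.6
finger_force: 30.0
```

Call:
step_arm --dr '[[0,0,0.0255],[0,0,0.0255],[0,0,0.0255],[0,0,0.0255],[0,0,0.0255],[0,0,0.0255],[0,0,0.0255],[0,0,0.0255]]' --slide '[[0.0037,0.029,0],[0.0037,0.029,0],[0.0037,0.029,0],[0.0037,0.029,0],[0.0037,0.029,0],[0.0037,0.029,0],[0.0037,0.029,0],[0.0037,0.029,0]]' --gripper '[255,255,255,255,255,255,255,255]'

```text
time: 5.78
eef_pos: [520.1, -121.5, 132.9]
orientation: [0.753, 0.658, -0.001, -0.001]
ft_force: [0.9, 0.5, -3.6]
gripper_width: 22.0
finger_force: 30.0
```

Call:
step_arm --dr '[[0.065,-0.0088,0],[0.065,-0.0088,0],[0.065,-0.0088,0],[0.065,-0.0088,0],[0.065,-0.0088,0],[0.065,-0.0088,0],[0.065,-0.0088,0],[0.065,-0.0088,0]]' --slide '[[0,0,-0.005],[0,0,-0.005],[0,0,-0.005],[0,0,-0.005],[0,0,-0.005],[0,0,-0.005],[0,0,-0.005],[0,0,-0.005]]' --gripper '[255,255,255,255,255,255,255,255]'

```text
time: 6.45
eef_pos: [520.4, -123.1, 92.9]
orientation: [0.727, 0.635, 0.196, -0.172]
ft_force: [0.6, 1.2, -4.6]
gripper_width: 21.8
finger_force: 30.0
```

Call:
step_arm --dr '[[0,0,0],[0,0,0],[0,0,0]]' --slide '[[0,0,0],[0,0,0],[0,0,0]]' --gripper '[255,255,255]'

```text
time: 6.7
eef_pos: [520.9, -122.9, 93.9]
orientation: [0.728, 0.635, 0.194, -0.171]
ft_force: [-0.4, 0.6, -3.4]
gripper_width: 22.1
finger_force: 30.0
```

```bash
python3 - <<'E'
from h import *
from scipy.spatial.transform import Rotation as Ro
s=robot.get_state(); print(s['joint_positions'].round(2),s['eef_pos'],Ro.from_quat(s['orientation']).as_matrix().round(3).tolist())
ims=[]
for n,o in(('top',(260,140)),('side',(270,145))):
    p,d,X=cloud(n); np.savez(f'{n}2.npz',p=p,d=d,X=X)
    ims.append(cv2.resize(p[o[1]:o[1]+130,o[0]:o[0]+100],None,fx=4,fy=4,interpolation=cv2.INTER_CUBIC))
cv2.imwrite('pics/s2.png',np.hstack(ims)[...,::-1])
E
```

```text
[ 0.09  0.58  0.5   1.87 -0.82  1.17  0.91] [ 520.89503523 -122.86200471   93.87804958] [[0.117, 0.991, 0.066], [0.858, -0.134, 0.495], [0.5, -0.001, -0.866]]
```

View pics/s2.png

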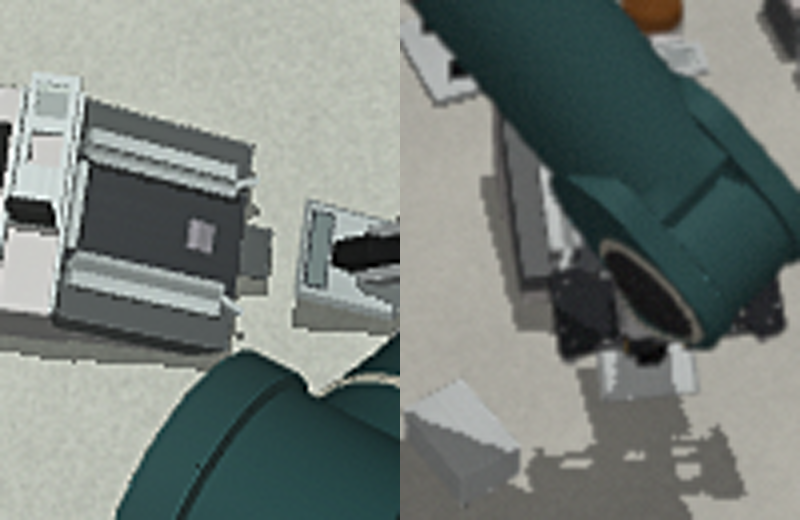

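The top view shows the tilted carrier at about (345,200), window end facing the mouth, with its centreline close to the track's at about y = 199 px. The side view is mostly hidden by the arm. I measure the offsets in the top view.

```bash
cat >> h.py <<'E'
y=np.radians(82.3);ex=np.array([np.cos(y)*.866,np.sin(y)*.866,.5]);ey=np.array([-np.sin(y),np.cos(y),0]);ez=np.cross(ex,ey)
T0=np.array([535.2,-1.1,80]);A=np.array([ex,ey,ez])
E
python3 - <<'E'
from h import *
s=robot.get_state()['eef_pos']; print('tcp track',(A@(s-T0)).round(1))
for k,nm in(('0','top'),('2','top'),('0','side')):
    q=np.load(nm+k+'.npz');p=q['p'].astype(int);X=(q['X']-T0)@A.T;v,u=np.mgrid[0:400,0:640]
    fl=(abs(X[...,1])<36)&(X[...,0]>35)&(X[...,0]<125)&(abs(X[...,2])<12); print(nm,k,'floor z',np.median(X[fl][:,2]), 'fit',np.polyfit(X[fl][:,0],X[fl][:,2],1).round(3))
    rl=(abs(X[...,2]-18)<6)&(p.min(-1)>110)&(abs(X[...,1])<75)&(X[...,0]>5)&(X[...,0]<130)
    Y=(ray(nm,np.c_[u[rl],v[rl]],ez,T0@ez+18)-T0)@A.T
    for sg in(1,-1):
        g=Y[:,1]*sg>20; a=np.polyfit(Y[g,0],Y[g,1],1); print('  rail',sg,g.sum(),'pct',np.percentile(Y[g,1],[3,50,97]).round(1),'fit',a.round(3), 'x',np.percentile(Y[g,0],[1,99]).round(1))
    if k=='2':
        zc=(A@(s-T0))[2]-24.5+10
        c=(abs(X[...,2]-zc)<7)&(X[...,0]<-50)&(X[...,0]>-150)&(abs(X[...,1])<60)&(p.max(-1)>60)
        Y=(ray(nm,np.c_[u[c],v[c]],ez,T0@ez+zc)-T0)@A.T
        print('  plate n',c.sum(),'z depth',np.median(X[c][:,2]),'exp',zc,'xmax',np.percentile(Y[:,0],99))
        for lo in range(-100,-60,8):
            g=(Y[:,0]>lo)&(Y[:,0]<lo+8); print('   x',lo,g.sum(),Y[g,1].min().round(1),Y[g,1].max().round(1)) if g.any() else 0
E
```

```text
tcp track [-98.3  -2.5  73.7]
top 0 floor z 0.6985204595656564 fit [-0.006  1.289]
  rail 1 153 pct [36.1 43.  62.2] fit [1.6000e-02 4.5916e+01] x [  9.  130.2]
  rail -1 158 pct [-63.4 -45.3 -38. ] fit [-1.500e-02 -4.782e+01] x [  6.9 129.2]
top 2 floor z 0.6956299250729696 fit [-0.     0.753]
  rail 1 189 pct [36.1 44.4 62.3] fit [1.8000e-02 4.5929e+01] x [  8.3 128.5]
  rail -1 168 pct [-63.7 -46.2 -38.2] fit [-1.2000e-02 -4.8414e+01] x [  7.7 129.4]
  plate n 367 z depth 59.35690027438468 exp 59.16603001328053 xmax -48.25990617108215
   x -100 30 -40.8 40.7
   x -92 32 -39.9 36.4
   x -84 35 -41.5 40.5
   x -76 49 -42.1 38.8
   x -68 48 -41.2 37.9
side 0 floor z -0.48589124889895563 fit [-0.003 -0.281]
  rail 1 127 pct [38.3 46.9 63.8] fit [-8.0000e-03  4.9691e+01] x [  5.1 128.1]
  rail -1 116 pct [-61.4 -43.7 -36.5] fit [-3.0000e-03 -4.6519e+01] x [  5.  126.4]
```

Call:
step_arm --dr '[[0,0,0],[0,0,0],[0,0,0],[0,0,0],[0,0,0],[0,0,0],[0,0,0]]' --slide '[[0.0009,0.0068,-0.0067],[0.0009,0.0068,-0.0067],[0.0009,0.0068,-0.0067],[0.0009,0.0068,-0.0067],[0.0009,0.0068,-0.0067],[0,0,0],[0,0,0]]' --gripper '[255,255,255,255,255,255,255]'

```text
time: 7.38
eef_pos: [525.4, -88.7, 60.5]
orientation: [0.727, 0.635, 0.195, -0.171]
ft_force: [0.8, -0.1, -3.4]
gripper_width: 21.7
finger_force: 30.0
```

```bash
cat > st.py <<'E'
from h import *
s=robot.get_state(); print('tcp track',(A@(s['eef_pos']-T0)).round(1),'F track',(A@s['ft_force']).round(1),'M',(A@s['wrist_torque']).round(2),s['joint_positions'].round(2),s['gripper_width'].round(1))
p,d,X=cloud('top'); zc=(A@(s['eef_pos']-T0))[2]-14.5; v,u=np.mgrid[0:400,0:640]; X=(X-T0)@A.T; x0=(A@(s['eef_pos']-T0))[0]
c=(abs(X[...,2]-zc)<6)&(X[...,0]<x0+56)&(X[...,0]>x0+20)&(abs(X[...,1])<60)&(p.max(-1)>60)
Y=(ray('top',np.c_[u[c],v[c]],ez,T0@ez+zc)-T0)@A.T
print('plate z',np.median(X[c][:,2]),zc,'xmax',np.percentile(Y[:,0],99))
for lo in np.arange(x0+22,x0+50,8):
    g=(Y[:,0]>lo)&(Y[:,0]<lo+8); print('   x',lo.round(),g.sum(),Y[g,1].min().round(1),Y[g,1].max().round(1)) if g.any() else 0
E
python3 st.py
```

```text
Traceback (most recent call last):
  File "st.py", line 2, in <module>
    s=robot.get_state(); print('tcp track',(A@(s['eef_pos']-T0)).round(1),'F track',(A@s['ft_force']).round(1),'M',(A@s['wrist_torque']).round(2),s['joint_positions'].round(2),s['gripper_width'].round(1))
                                                                                                                                                                                ^^^^^^^^^^^^^^^^^^^^^^^^
AttributeError: 'float' object has no attribute 'round'
```

```bash
sed -i "s/,s\['gripper_width'\].round(1))/,s['gripper_width'])/" st.py; python3 st.py
```

```text
tcp track [-86.1  -2.1  27.2] F track [-1.7 -0.8 -2.9] M [ 0.05  1.05 -0.02] [ 0.05  0.61  0.46  1.91 -0.88  1.09  0.93] 21.726220363903025
plate z 13.36301198820835 12.727379979755174 xmax -31.077718037671257
   x -64.0 44 -41.4 38.7
   x -56.0 48 -40.5 40.3
   x -48.0 44 -41.1 37.8
   x -40.0 42 -40.2 39.3
```

Call:
step_arm --dr '[[0,0,0],[0,0,0],[0,0,0],[0,0,0],[0,0,0],[0,0,0],[0,0,0],[0,0,0]]' --slide '[[0.0004,0.0033,0.0018],[0.0004,0.0033,0.0018],[0.0004,0.0033,0.0018],[0.0004,0.0033,0.0018],[0.0004,0.0033,0.0018],[0.0004,0.0033,0.0018],[0.0004,0.0033,0.0018],[0,0,0]]' --gripper '[255,255,255,255,255,255,255,255]'

```text
time: 8.1
eef_pos: [528.6, -65.3, 74.0]
orientation: [0.727, 0.636, 0.195, -0.171]
ft_force: [-0.1, -0.4, -3.4]
gripper_width: 21.9
finger_force: 30.0
```

```bash
python3 st.py
```

```text
tcp track [-58.9  -2.1  27. ] F track [-2.1  0.  -2.7] M [ 0.07  1.01 -0.02] [ 0.01  0.57  0.46  1.93 -0.88  1.08  0.88] 21.911667526265145
plate z 13.22788737765622 12.549261265836158 xmax -4.403529861799296
   x -37.0 40 -39.4 36.7
   x -29.0 51 -57.8 55.6
   x -21.0 60 -60.3 57.1
   x -13.0 54 -55.1 54.5
```

Call:
step_arm --dr '[[0,0,0],[0,0,0],[0,0,0],[0,0,0],[0,0,0],[0,0,0],[0,0,0]]' --slide '[[0.0002,0.0018,0.0008],[0.0002,0.0018,0.0008],[0.0002,0.0018,0.0008],[0.0002,0.0018,0.0008],[0.0002,0.0018,0.0008],[0.0002,0.0018,0.0008],[0,0,0]]' --gripper '[255,255,255,255,255,255,255]'

```text
time: 8.73
eef_pos: [529.7, -54.9, 78.5]
orientation: [0.727, 0.635, 0.195, -0.171]
ft_force: [-0.5, 0.3, -3.6]
gripper_width: 21.9
finger_force: 30.0
```

```bash
python3 st.py
```

```text
tcp track [-47.6  -1.8  25.7] F track [-1.7  0.6 -3.2] M [ 0.07  1.03 -0.04] [-0.01  0.56  0.46  1.93 -0.88  1.08  0.86] 21.899147819625604
plate z 12.025909143970026 11.23216679563662 xmax 8.027655224922611
   x -26.0 51 -58.2 56.1
   x -18.0 58 -56.4 56.8
   x -10.0 58 -54.5 51.7
   x -2.0 59 -59.4 58.0
```

Call:
step_arm --dr '[[0,0,0],[0,0,0],[0,0,0],[0,0,0],[0,0,0],[0,0,0],[0,0,0],[0,0,0]]' --slide '[[0.0003,0.002,0.00115],[0.0003,0.002,0.00115],[0.0003,0.002,0.00115],[0.0003,0.002,0.00115],[0.0003,0.002,0.00115],[0.0003,0.002,0.00115],[0.0003,0.002,0.00115],[0,0,0]]' --gripper '[255,255,255,255,255,255,255,255]'

```text
time: 9.45
eef_pos: [531.9, -41.0, 86.7]
orientation: [0.727, 0.635, 0.195, -0.171]
ft_force: [-0.2, -2.3, -2.3]
gripper_width: 21.8
finger_force: 30.0
```

```bash
python3 st.py
```

```text
tcp track [-31.3  -2.1  25.8] F track [-3.1 -0.1 -0.8] M [ 0.04  1.18 -0.05] [-0.03  0.54  0.46  1.94 -0.87  1.07  0.83] 21.828851595289144
plate z 12.220719725635487 11.308018440229674 xmax 23.35100506531702
   x -9.0 56 -54.5 55.0
   x -1.0 65 -59.4 58.0
   x 7.0 68 -57.5 59.5
   x 15.0 62 -58.1 57.7
```

The front end is in the rails and pressing the catch, with light forces. I continue up the slope.

Call:
step_arm --dr '[[0,0,0],[0,0,0],[0,0,0],[0,0,0],[0,0,0],[0,0,0],[0,0,0],[0,0,0]]' --slide '[[0.00046,0.00343,0.002],[0.00046,0.00343,0.002],[0.00046,0.00343,0.002],[0.00046,0.00343,0.002],[0.00046,0.00343,0.002],[0.00046,0.00343,0.002],[0.00046,0.00343,0.002],[0,0,0]]' --gripper '[255,255,255,255,255,255,255,255]'

```text
time: 10.17
eef_pos: [535.1, -16.4, 100.9]
orientation: [0.727, 0.636, 0.196, -0.171]
ft_force: [0.1, 0.1, -0.1]
gripper_width: 21.8
finger_force: 30.0
```

```bash
python3 st.py|head -2
```

```text
tcp track [-2.7 -2.  25.6] F track [ 0.  -0.1 -0.1] M [ 0.03  0.44 -0.03] [-0.08  0.51  0.46  1.95 -0.87  1.06  0.77] 21.8008143481515
plate z 11.961135115831148 11.149212486411393 xmax 53.02550152820621
```

Call:
step_arm --dr '[[0,0,0],[0,0,0],[0,0,0],[0,0,0],[0,0,0],[0,0,0],[0,0,0],[0,0,0]]' --slide '[[0.00058,0.00429,0.0025],[0.00058,0.00429,0.0025],[0.00058,0.00429,0.0025],[0.00058,0.00429,0.0025],[0.00058,0.00429,0.0025],[0.00058,0.00429,0.0025],[0.00058,0.00429,0.0025],[0.00058,0.00429,0.0025]]' --gripper '[255,255,255,255,255,255,255,255]'

```text
time: 10.88
eef_pos: [539.7, 17.4, 120.7]
orientation: [0.727, 0.635, 0.195, -0.171]
ft_force: [0.1, -3.3, -1.7]
gripper_width: 22.1
finger_force: 30.0
```

Call:
step_arm --dr '[[0,0,0],[0,0,0],[0,0,0],[0,0,0],[0,0,0],[0,0,0],[0,0,0],[0,0,0]]' --slide '[[0.00058,0.00429,0.0025],[0.00058,0.00429,0.0025],[0.00058,0.00429,0.0025],[0.00058,0.00429,0.0025],[0.00058,0.00429,0.0025],[0.00058,0.00429,0.0025],[0,0,0],[0,0,0]]' --gripper '[255,255,255,255,255,255,255,255]'

```text
time: 11.55
eef_pos: [543.2, 43.4, 135.7]
orientation: [0.727, 0.636, 0.196, -0.171]
ft_force: [-0.2, 0.3, 0.7]
gripper_width: 21.8
finger_force: 30.0
```

```bash
python3 st.py|head -2
```

```text
tcp track [67.  -1.9 25.6] F track [0.6 0.2 0.5] M [ 0.09  0.61 -0.02] [-0.19  0.43  0.45  1.95 -0.85  1.05  0.63] 21.75339865941629
plate z 12.24416365804355 11.126093006068182 xmax 121.46318744098978
```

Call:
step_arm --dr '[[0,0,0],[0,0,0],[0,0,0],[0,0,0],[0,0,0],[0,0,0],[0,0,0],[0,0,0]]' --slide '[[0.00023,0.00172,0.001],[0.00023,0.00172,0.001],[0.00023,0.00172,0.001],[0.00023,0.00172,0.001],[0.00023,0.00172,0.001],[0.00023,0.00172,0.001],[0.00023,0.00172,0.001],[0,0,0]]' --gripper '[255,255,255,255,255,255,255,255]'

```text
time: 12.27
eef_pos: [544.6, 55.5, 142.5]
orientation: [0.727, 0.635, 0.195, -0.171]
ft_force: [0.4, 1.2, -4.6]
gripper_width: 21.7
finger_force: 30.0
```

Call:
step_arm --dr '[[0,0,0],[0,0,0],[0,0,0]]' --slide '[[0.00012,0.00086,0.0005],[0.00012,0.00086,0.0005],[0,0,0]]' --gripper '[255,255,255]'

```text
time: 12.52
eef_pos: [544.9, 56.9, 143.4]
orientation: [0.727, 0.635, 0.195, -0.171]
ft_force: [0.2, -0.2, -3.9]
gripper_width: 21.7
finger_force: 30.0
```

```bash
python3 st.py|head -2
```

```text
tcp track [82.6 -1.8 25.5] F track [-2.1 -0.2 -3.3] M [ 0.    0.96 -0.01] [-0.21  0.42  0.45  1.95 -0.84  1.04  0.59] 21.741662203723223
plate z 11.987579939486862 11.031429480288864 xmax 137.21614713791334
```

The force is back to the free weight, so the catch has snapped up. I nudge on until the carrier touches the stop.

Call:
step_arm --dr '[[0,0,0],[0,0,0],[0,0,0]]' --slide '[[0.00012,0.00086,0.0005],[0.00012,0.00086,0.0005],[0,0,0]]' --gripper '[255,255,255]'

```text
time: 12.82
eef_pos: [545.0, 57.0, 143.9]
orientation: [0.728, 0.635, 0.195, -0.17]
ft_force: [-0.2, -6.4, -8.8]
gripper_width: 21.7
finger_force: 30.0
```

Call:
step_arm --dr '[[0,0,0],[0,0,0],[0,0,0]]' --slide '[[0.00012,0.00086,0.0005],[0,0,0],[0,0,0]]' --gripper '[255,255,255]'

```text
time: 13.07
eef_pos: [545.1, 57.2, 144.2]
orientation: [0.728, 0.635, 0.194, -0.17]
ft_force: [-0.5, -9.5, -8.5]
gripper_width: 22.0
finger_force: 30.0
```

```bash
python3 st.py|head -2
```

```text
tcp track [83.3 -2.  26. ] F track [-12.5  -0.8  -2.6] M [-0.04  3.89  0.27] [-0.22  0.42  0.45  1.95 -0.84  1.04  0.59] 21.961008385542947
plate z 12.092088495033138 11.541988772116056 xmax 138.31748842303855
```

The carrier is against the stop at about 11 N. I open the fingers partway and back out along the slope normal.

Call:
step_arm --dr '[[0,0,0],[0,0,0],[0,0,0],[0,0,0],[0,0,0],[0,0,0],[0,0,0],[0,0,0]]' --slide '[[0,0,0],[0,0,0],[0,0,0],[0,0,0],[0,0,0],[0,0,0],[0,0,0],[0,0,0]]' --gripper '[120,120,120,120,120,120,120,120]'

```text
time: 13.78
eef_pos: [545.3, 59.1, 144.9]
orientation: [0.727, 0.635, 0.195, -0.171]
ft_force: [0.2, 0.8, -0.0]
gripper_width: 49.6
finger_force: 0.0
```

Call:
step_arm --dr '[[0,0,0],[0,0,0],[0,0,0],[0,0,0],[0,0,0],[0,0,0],[0,0,0],[0,0,0]]' --slide '[[-0.0007,-0.005,0.0087],[-0.0007,-0.005,0.0087],[-0.0014,-0.0099,0.0173],[-0.0014,-0.0099,0.0173],[-0.0014,-0.0099,0.0173],[-0.0014,-0.0099,0.0173],[-0.0014,-0.0099,0.0173],[0,0,0.02]]' --gripper '[120,120,120,120,120,120,120,120]'

```text
time: 14.45
eef_pos: [536.5, -3.2, 270.4]
orientation: [0.728, 0.634, 0.195, -0.17]
ft_force: [0.4, 0.4, -0.3]
gripper_width: 50.0
finger_force: 0.0
```

```bash
python3 - <<'E'
from h import *
s=robot.get_state(); print(s['eef_pos'],s['gripper_width'],s['ft_force'])
ims=[]
for n,o in(('top',(240,145)),('side',(270,140))):
    p,d,X=cloud(n); np.savez(f'{n}3.npz',p=p,d=d,X=X)
    ims.append(cv2.resize(p[o[1]:o[1]+100,o[0]:o[0]+100],None,fx=4,fy=4,interpolation=cv2.INTER_CUBIC))
    Y=(X-T0)@A.T
    c=(abs(Y[...,2]-10)<5)&(abs(Y[...,1])<33)&(Y[...,0]>25)&(Y[...,0]<150)&(p.max(-1)>90); print(n,'plate n',c.sum(),np.median(Y[c],0),np.percentile(Y[c][:,0],[2,98]))
    g=(abs(Y[...,2]-62)<8)&(abs(Y[...,1])<25)&(Y[...,0]>40)&(Y[...,0]<130)&(p.max(-1)<60); print(' grip top',g.sum(),Y[g].mean(0) if g.any() else '')
cv2.imwrite('pics/s3.png',np.hstack(ims)[...,::-1])
E
```

```text
[536.46722154  -3.21530268 270.37621435] 49.9522312887903 [ 0.35191592  0.41832036 -0.28701434]
top plate n 424 [106.19571584   9.2845522   10.73121831] [ 34.46548324 148.16543471]
 grip top 106 [84.25343455 -0.6029552  64.05291172]
side plate n 335 [83.97795646  4.04362064  9.89548225] [ 31.20798043 146.63341577]
 grip top 87 [80.57146399  1.29038985 62.33919839]
```

View pics/s3.png

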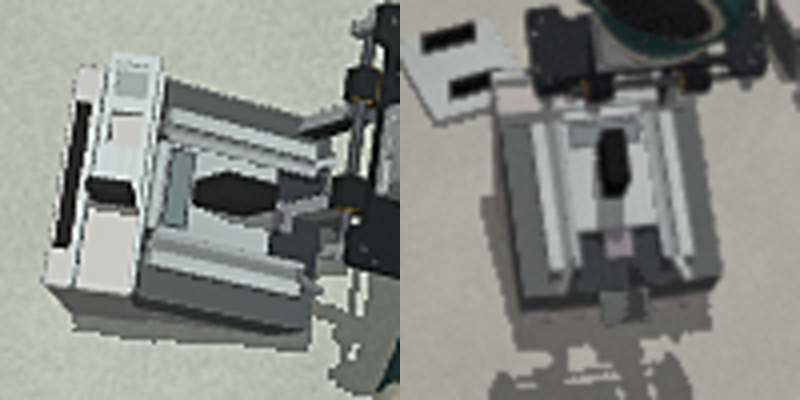

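The carrier sits home between the rails in both views: plate near (290,193) in the top view and grip at (423,180) in the side view. Its black grip is upright and the catch is visible behind it. Next I measure the shutter tab.

```bash
python3 - <<'E'
from h import *
yw=np.radians(82.3);rx=np.array([np.cos(yw),np.sin(yw)]);ry=np.array([-rx[1],rx[0]])
for n,k in(('top','3'),('top','0'),('side','0')):
    q=np.load(n+k+'.npz');X=q['X'];p=q['p']
    m=(X[...,0]>480)&(X[...,0]<640)&(X[...,1]>90)&(X[...,1]<200)
    for lo,hi in((170,195),(195,206),(206,225)):
        g=m&(X[...,2]>lo)&(X[...,2]<hi)
        if g.any():
            P=X[g]; r=P[:,:2]@np.c_[rx,ry]; print(n,k,lo,g.sum(),'c',P.mean(0).round(1),'alongx',r[:,0].min().round(1),r[:,0].max().round(1),'y',r[:,1].min().round(1),r[:,1].max().round(1),'col',np.median(p[g],0))
print('ref 536.4,142.7 ->',np.array([536.4,142.7])@np.c_[rx,ry])
q=np.load('top0.npz');print(q['X'][176:200,260:278,2].round().astype(int)[::2]);print(q['p'][176:200,260:278].max(-1)[::2])
E
```

```text
top 3 170 23 c [538.1 143.  180.3] alongx 188.4 239.6 y -600.4 -488.1 col [33. 34. 33.]
top 3 195 7 c [534.  142.1 198.7] alongx 198.1 226.7 y -511.5 -509.4 col [34. 35. 33.]
top 3 206 41 c [537.7 143.6 213.8] alongx 197.6 230.6 y -519.5 -508.9 col [37. 38. 37.]
top 0 170 21 c [531.2 139.3 182.8] alongx 190.0 230.2 y -517.1 -465.7 col [28. 29. 27.]
top 0 195 8 c [534.4 142.  200.9] alongx 198.2 226.5 y -514.8 -509.2 col [31. 32. 30.]
top 0 206 41 c [537.8 144.1 214.1] alongx 197.5 231.8 y -518.8 -508.9 col [33. 34. 33.]
side 0 170 29 c [543.1 137.4 179.3] alongx 190.9 231.0 y -604.5 -506.6 col [44. 42. 42.]
side 0 195 9 c [533.2 131.  201.4] alongx 196.0 218.4 y -514.5 -506.7 col [ 8. 10.  9.]
side 0 206 21 c [535.  141.1 213.1] alongx 196.4 230.8 y -516.7 -506.7 col [25. 25. 25.]
ref 536.4,142.7 -> [ 213.28349246 -512.44355967]
[[155 155 155 167 166 168 161 159 153 154 156 157 152 154 156 157 164 165]
 [155 157 158 163 158 163 163 153 157 157 153 153 158 153 152 166 162 163]
 [158 157 156 163 159 168 164 153 152 151 153 156 154 156 160 162 164 150]
 [156 157 168 167 166 165 164 166 
[... 842 characters left out ...]
182 182 181 198 198 136]
 [ 26  71 217 121 199 198 195 193 197 194 192 193 199 190 196 198 159 167]
 [ 33 210 215 116 204 196 195 195 197 193 191 195 197 190 198 199 166 215]
 [ 47 208 170 155 203 195 195 194 197 193 191 199 191 192 196 201 124 219]
 [157 220 134 219 220 213 210 210 204 198 196 204 191 194 197 202 128 173]
 [224  51  24  30  30  34  29  36  30  38  37  61  91 210 202 156 191 132]
 [220  89  14  30  32  34  34  39  40  42  43  39  14 102 215 116 218  91]
 [213 182  57  18  26  29  30  31  31  32  32  32  25   6 225 150 175  95]
 [214  96  98 101 107 103 104  95 108  64  79  39  47  34 183 196 133 133]
 [213  58 199 193 191 193 195 194 196 200  90  94  95  93  83 218 120 161]]
```

Call:
step_arm --dr '[[-0.065,0.0088,0],[-0.065,0.0088,0],[-0.065,0.0088,0],[-0.065,0.0088,0],[-0.065,0.0088,0],[-0.065,0.0088,0],[-0.065,0.0088,0],[-0.065,0.0088,0]]' --slide '[[0,0.0183,0],[0,0.0183,0],[0,0.0183,0],[0,0.0183,0],[0,0.0183,0],[0,0.0183,0],[0,0.0183,0],[0,0.0183,0]]' --gripper '[100,100,100,100,100,100,100,100]'

```text
time: 15.22
eef_pos: [536.9, 146.4, 269.7]
orientation: [0.753, 0.658, -0.0, 0.002]
ft_force: [1.0, -0.6, -1.0]
gripper_width: 57.1
finger_force: 0.0
```

Call:
step_arm --dr '[[0,0,0],[0,0,0]]' --slide '[[0,0,0],[0,0,0]]' --gripper '[100,100]'

```text
time: 15.38
eef_pos: [536.6, 147.6, 268.7]
orientation: [0.752, 0.659, -0.0, 0.0]
ft_force: [0.4, 0.6, -0.1]
gripper_width: 56.9
finger_force: 0.0
```

Call:
step_arm --dr '[[0,0,0],[0,0,0],[0,0,0],[0,0,0],[0,0,0],[0,0,0],[0,0,0],[0,0,0]]' --slide '[[0,-0.004,0],[0,0,-0.017],[0,0,-0.017],[0,0,-0.017],[0,0,-0.017],[0,0,-0.017],[0,0,0],[0,0,0]]' --gripper '[100,100,100,100,100,100,100,100]'

```text
time: 16.05
eef_pos: [536.9, 140.3, 184.0]
orientation: [0.754, 0.657, -0.0, -0.0]
ft_force: [-0.3, 0.2, 0.7]
gripper_width: 57.3
finger_force: 0.0
```

Call:
step_arm --dr '[[0,0,0],[0,0,0],[0,0,0],[0,0,0],[0,0,0],[0,0,0],[0,0,0],[0,0,0]]' --slide '[[0,0,0],[0,0,0],[0,0,0],[0,0,0],[0,0,0],[0,0,0],[0,0,0],[0,0,0]]' --gripper '[200,200,200,200,200,200,200,200]' --grip_force 15

```text
time: 16.72
eef_pos: [536.9, 142.0, 183.8]
orientation: [0.753, 0.658, -0.0, -0.0]
ft_force: [0.0, -0.1, 0.4]
gripper_width: 20.1
finger_force: 0.0
```

Call:
step_arm --dr '[[0,0,0],[0,0,0],[0,0,0],[0,0,0],[0,0,0],[0,0,0]]' --slide '[[0,0,0],[0,0,0],[0,0,0],[0,0,0],[0,0,0],[0,0,0]]' --gripper '[255,255,255,255,255,255]' --grip_force 15

```text
time: 17.22
eef_pos: [537.0, 142.0, 183.8]
orientation: [0.753, 0.658, 0.0, 0.0]
ft_force: [2.7, 0.3, -1.4]
gripper_width: 10.3
finger_force: 15.0
```

Call:
step_arm --dr '[[0,0,0],[0,0,0],[0,0,0],[0,0,0],[0,0,0],[0,0,0],[0,0,0],[0,0,0]]' --slide '[[-0.005,0.0007,0],[-0.005,0.0007,0],[-0.005,0.0007,0],[-0.005,0.0007,0],[-0.005,0.0007,0],[-0.005,0.0007,0],[-0.005,0.0006,0],[-0.0045,0.0006,0]]' --gripper '[255,255,255,255,255,255,255,255]'

```text
time: 17.88
eef_pos: [496.9, 147.2, 183.8]
orientation: [0.753, 0.658, -0.0, 0.0]
ft_force: [6.1, -3.7, -4.5]
gripper_width: 9.9
finger_force: 15.0
```

Call:
step_arm --dr '[[0,0,0],[0,0,0],[0,0,0]]' --slide '[[0,0,0],[0,0,0],[0,0,0]]' --gripper '[255,255,255]'

```text
time: 18.13
eef_pos: [497.4, 147.1, 183.8]
orientation: [0.753, 0.658, -0.0, 0.0]
ft_force: [0.1, -4.4, 0.2]
gripper_width: 10.3
finger_force: 15.0
```

Call:
step_arm --dr '[[0,0,0],[0,0,0],[0,0,0],[0,0,0],[0,0,0],[0,0,0]]' --slide '[[0,0,0],[0,0,0],[0,0,0],[0,0,0],[0,0,0],[0,0,0]]' --gripper '[150,150,150,150,150,150]'

```text
time: 18.63
eef_pos: [497.4, 147.4, 183.8]
orientation: [0.753, 0.658, -0.0, -0.0]
ft_force: [-0.5, -0.1, 0.3]
gripper_width: 38.5
finger_force: 0.0
```

Call:
step_arm --dr '[[0,0,0],[0,0,0],[0,0,0],[0,0,0],[0,0,0],[0,0,0],[0,0,0],[0,0,0]]' --slide '[[0,0,0.015],[0,0,0.02],[0,0,0.025],[0,0,0.025],[0,0.025,0.02],[-0.01,0.035,0],[-0.01,0.035,0],[-0.01,0.035,0]]' --gripper '[150,150,150,150,150,150,150,150]'

```text
time: 19.3
eef_pos: [466.8, 278.8, 289.2]
orientation: [0.753, 0.658, 0.0, -0.0]
ft_force: [1.0, 0.1, -0.2]
gripper_width: 38.8
finger_force: 0.0
```

Call:
step_arm --dr '[[0,0,0],[0,0,0],[0,0,0],[0,0,0],[0,0,0],[0,0,0],[0,0,0],[0,0,0]]' --slide '[[-0.01,0.035,0],[-0.01,0.035,0],[-0.01,0.035,0],[-0.01,0.035,0],[0,0,0],[0,0,0],[0,0,0],[0,0,0]]' --gripper '[150,150,150,150,150,150,150,150]'

```text
time: 19.97
eef_pos: [428.1, 416.3, 288.9]
orientation: [0.754, 0.657, 0.0, 0.0]
ft_force: [1.3, -0.4, -0.1]
gripper_width: 38.7
finger_force: 0.0
```

```bash
python3 - <<'E'
from h import *
yw=np.radians(82.3);rx=np.array([np.cos(yw),np.sin(yw)]);ry=np.array([-rx[1],rx[0]])
s=robot.get_state(); print(s['eef_pos'],s['ft_force'].round(1))
ims=[]
for n,o in(('top',(240,145)),('side',(270,140))):
    p,d,X=cloud(n)
    ims.append(cv2.resize(p[o[1]:o[1]+100,o[0]:o[0]+100],None,fx=4,fy=4,interpolation=cv2.INTER_CUBIC))
    Y=(X-T0)@A.T
    g=(abs(Y[...,2]-62)<8)&(abs(Y[...,1])<25)&(Y[...,0]>40)&(Y[...,0]<130)&(p.max(-1)<60); print(n,' grip top',g.sum(),Y[g].mean(0) if g.any() else '')
    g=(X[...,0]>430)&(X[...,0]<640)&(X[...,1]>90)&(X[...,1]<200)&(X[...,2]>206)&(X[...,2]<225); r=X[g][:,:2]@np.c_[rx,ry]
    if g.any(): print(' tab',g.sum(),X[g].mean(0),r.min(0),r.max(0))
cv2.imwrite('pics/s4.png',np.hstack(ims)[...,::-1])
E
```

```text
[428.05687296 416.25794134 288.91940458] [ 1.3 -0.4 -0.1]
top  grip top 104 [83.95135855 -0.78855772 63.86582802]
 tab 42 [497.97919052 148.65352132 213.24719497] [ 197.32934526 -478.89705981] [ 231.82940827 -469.21196555]
side  grip top 82 [80.68768109  0.9929627  62.74327444]
 tab 22 [495.19134283 146.58313034 213.29284864] [ 197.77330717 -475.95984765] [ 230.63565218 -466.27254693]
```

View pics/s4.png

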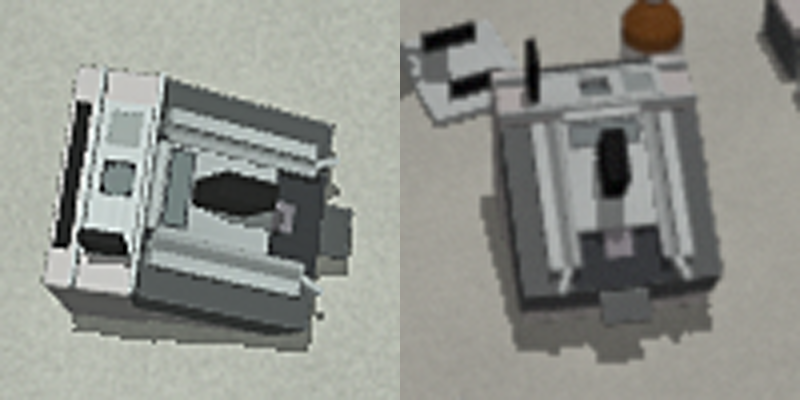

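Both views show the carrier home with the catch behind it, at about (312,198) in the top view. The tab has moved 40 mm to (265,205) and the hole stands over the port at (269,189). I hand the job in.

```bash
python3 -c "
from station import robot
print(robot.job_done())"
```

```text
the job is handed in; nothing more can be done
None
```

I handed the job in at about 20 s of the 67 s allowed, and no verdict came back: by my last pictures the carrier is home with the catch up behind it, the shutter has moved 40 mm to its middle stop, and the robot has let go of both and stands clear.

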